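Lock the pylon tube's collar on its bench stand

ROBOT

A 7-joint arm with a two-finger parallel gripper is mounted at the origin on the work surface. World frame = base frame: x ahead of the robot, y to its left, z up, the work surface at z = 0. Lengths are in m, angles in rad, forces in N, time in s.
With the tool pointing down it reaches from about 0.4 to 0.85 m from the base axis. Payload 10.4 kg.
Tool frame: the origin (TCP) lies on the centre line of the jaws, within the pads' length; the fingertips stand 17 mm ahead of it and the grasp point (between the pads) lies 2 mm behind it; z points along the fingers, y is the line along which they close (so a half turn about z gives the same grasp; the last joint's range is limited). The gripper opens to 85 mm and grips with 20 to 120 N. Pads are 22 mm wide; open, the fingers measure 114 mm over their backs; the gripper's body (76 mm by 85 mm) begins 54 mm behind the grasp point. The pads swing forward as they close: fully open they stand 13 mm farther back than shut.
Start: joints at [1.244, 0.332, -0.065, 1.46, 0.022, 1.35, -0.088], TCP at [0.187, -0.596, 0.248] pointing down, gripper open.
Joint ranges: [-2.6, 2.6], [-0.5, 2.12], [-1.47, 1.34], [0.16, 2.42], [-1.27, 4.41], [0.06, 2.06], [-2.6, 2.6]. Speed limits (rad/s): [2.22, 2.22, 2.79, 2.79, 3.14, 3.14, 3.14].

INTERFACE

Orientations are given as a unit quaternion [x, y, z, w].
In Python, from workcell import sensors, imaging, order, spotter gives the robot as it stands. The module is installed in compiled form; this text tells all that it offers.
- The arm moves only by the shell command python3 -m inch 'ROWS' [FORCE]. ROWS is JSON, a list that holds one entry, the list of rows, each a list of 7 numbers: the shift along the tool's x, y, z in m, then the turn, a rotation vector about the tool's x, y, z in rad, then the closure, from -1 (fully open) to 1 (shut). In form: [[[x, y, z, ax, ay, az, hand], ...]]. A call has 1 to 10 rows; each row is the pose to reach, as a shift and turn from the pose commanded when the call began, along the tool's axes at that moment; what a row does not reach only later rows make up. A row lasts 1/10 s, in which the tool goes at most 50 mm and 8.59 degrees, less where a joint would pass 70% of its speed; a pose out of reach is approached as far as the arm can. A call with a gripper value outside its range is refused whole. The fingers move at their own pace and stop on an object; FORCE is the grip in N (left out, the last holds). Time passes only in rows, so rows that repeat a pose let the fingers close. It gives the time, the measured TCP pose, the force, the opening and the grip force at its end, in the units of the state.
- sensors.get_obs(): the state, without advancing time (a new reading comes with each control period).
- imaging.camera(name): name is "scene" or "top" or "wrist"; returns the picture (400x640x3 uint8, blue, green, red); there is no depth.
- imaging.calibration(name): a dict with "mtx" (3x3 intrinsics, pixels), "R" (3x3) and "t" (3): a world point X has camera coordinates R X + t; the wrist camera has in their place "tool_from_camera" (4x4, takes a point from camera to tool coordinates, whose origin is the TCP and whose axes are the flange's). Camera axes: x right, y down, z forward; pixel columns grow to the right and rows downward; lengths in m; the calibration is good to about 2 mm. A picture is of the moment at which its call begins: read the wrist's pose just before it. calibration takes no time and is no camera call.
- order.hand_in(): hands the job in; it is judged then, once.
Trained networks look in the newest picture that a camera, given by its name, has taken for a name from the list of things; names that differ only in an ending like _2 or _b are one class to them, and where a whole thing is asked for, a point or a joint stands for the part that bears it (a point fixed in the world has none). Each returns a list of dicts, best first, with "conf" (0 to 1); they miss things now and then, are a little off and sometimes report something else, mostly with a low value. They report only what shows in the picture. A call takes as long as a camera call. They do not tell look-alikes from the thing itself.
- spotter.look_for(label, camera): "pixel" ([column, row] in pixels, amid what is visible of it).
The state is a dict: "clock": time; "joint_pos": joint angles; "joint_velocities": joint speeds; "tau": joint torques, N m; "position": TCP position; "ee_rot": TCP orientation; "ft_force": force on the tool from outside, world axes, zero at the start; "torque": the same for the moment, N m; "grip_width": opening from 0.0 (shut) to 1.0 (fully open); "grasp_force": force on a finger pad.
Only numpy, scipy, OpenCV 4.12 (cv2) and the standard library are available. Lean on these libraries where they do the work, as an engineer would, in place of code of your own. Each camera call takes 0.05 s, during which the arm holds its last target. There are 200 camera calls.

TASK

One of the two bench stands holds a blue pylon tube: lock it in by turning that stand's collar clockwise, seen from above, until its yellow grip post stands over the red mark, and no further. Leave the tube standing in its seat, and leave the empty stand's collar as it is.

Things in the scene. Friction and masses are not known exactly. Their poses are not given: they have to be found in the camera images.
- tube_collar_grip (a point): Centre of the top face of the yellow grip post to turn: upright cylinder, 18 mm dia, top 80 mm above the bench, grippable from 36 mm up, on a 16 mm wide arm of an aluminium ring collar (104 mm dia, top 36 mm). Circles at 70 mm radius about the tube's axis. Light steady friction (2 N at the post), no detent, stays where left. Starts 0 to 0.45 rad from the white mark towards red.
- tube_stand_lock_mark (a point): Point on the red mark (radial bar, 14 mm wide) of the tube's stand, exactly below the post's axis when locked: 70 mm from the tube's axis, on the stand's fixed dark flange (210 mm dia, top 12 mm above the bench). Red is 1.3 rad clockwise, seen from above, of the narrow white open mark; the collar can overrun red by 0.35 rad to its stop.
- pylon_tube: Blue tube with a bright band, 30 mm dia, 85 mm long, standing loose on the collar's axis in the stand's fixed steel hub (60 mm dia, top 42 mm above the bench; 1.5 mm play all round). Origin: centre of its lower end, 12 mm above the bench; z axis up along the tube; top 97 mm above the bench.
- spare_collar_grip (a point): The same point on the identical yellow grip post of the other, empty stand, which is to be left alone.
Things that resemble listed ones, but are neither listed nor needed, are in the scene too. What is shaped like the part that bears tube_collar_grip but turquoise is not meant. Of the things that look like the pylon_tube, the smaller one is meant.

How it is judged:
At the end, for the whole second after the job is handed in: The collar's grip post on the tube's stand is within 16 mm (about 13 degrees) of the red mark; the tube stands upright (within 0.15 rad) at the bottom of its seat (raised less than 6 mm); the empty stand's grip post is within 15 mm of where it began (horizontal distance between tube_collar_grip and tube_stand_lock_mark below 0.016 m and angle between pylon_tube's own z axis and vertical below 0.15 rad and height (world z) of pylon_tube below 0.018 m and distance of spare_collar_grip from where it was at the start of the episode below 0.015 m); the robot touches nothing.
It fails at once if the empty stand's collar is turned (its post moved more than 15 mm) (distance of spare_collar_grip from where it was at the start of the episode above 0.015 m).
It fails at once if the tube is lifted out of its seat (height (world z) of pylon_tube above 0.03 m).
It also fails if it takes over 29 s, if anything falls off the work surface, if the arm or the gripper's body presses on something with over 40 N, if the wrist force passes 120 N, or if a joint passes its speed limit or range.

## Working session

There is one attempt and no reset: what is moved stays moved. The work goes in short steps, Python scripts to look and compute and a shell command to move; the robot and the scene stay as the last step left them, time stands still between calls to the robot, and variables do not carry over. Pictures are saved under pics/ and viewed, at most 10 in all, crops included, and the job is handed in when it is done.

```bash
mkdir -p pics
python3 - <<'E'
from workcell import sensors, imaging, order, spotter
import cv2,numpy as np
o=sensors.get_obs();print(o['clock'],o['position'],o['ee_rot'],o['grip_width'])
for c in ['top','scene']:
    im=imaging.camera(c);cv2.imwrite(f'pics/{c}0.png',im)
    k=imaging.calibration(c);print(c,k['mtx'],k['R'],k['t'])
    for l in ['tube_collar_grip','pylon_tube','tube_stand_lock_mark','spare_collar_grip']:
        print(l,[(np.round(d['pixel'],1).tolist(),round(d['conf'],2)) for d in spotter.look_for(l,c)])
E
```

```text
0.0 [ 0.18684806 -0.59603474  0.24751625] [ 9.88482623e-01  1.51332675e-01 -1.50271486e-04 -7.09116050e-04] 1.0015756545206629
top [[455.81972118   0.         321.56690675]
 [  0.         455.81972118 205.88095155]
 [  0.           0.           1.        ]] [[ 0.02060371 -0.99954145  0.02218949]
 [-0.99663475 -0.02229491 -0.07888031]
 [ 0.07933885 -0.02048959 -0.99663711]] [-0.08758741  0.49151312  1.18744095]
tube_collar_grip [([373.8, 190.5], 0.85), ([428.3, 296.7], 0.57), ([230.0, 165.7], 0.57)]
pylon_tube [([347.5, 119.7], 0.96), ([367.3, 198.9], 0.61)]
tube_stand_lock_mark [([363.4, 202.3], 0.91), ([430.4, 303.9], 0.59)]
spare_collar_grip [([227.7, 165.3], 0.56)]
scene [[483.61583075   0.         315.85433974]
 [  0.         483.61583075 199.13712374]
 [  0.           0.           1.        ]] [[ 0.48331437  0.87543939 -0.00361879]
 [ 0.72168686 -0.40076344 -0.56440831]
 [-0.49555555  0.27017501 -0.82548783]] [-0.15346393 -0.31900698  1.49877036]
tube_collar_grip [([180.0, 203.1], 0.9)]
pylon_tube [([347.2, 298.9], 0.86)]
tube_stand_lock_mark [([284.1, 251.2], 0.8), ([174.9, 201.7], 0.62)]
spare_collar_grip []
```

View pics/top0.png

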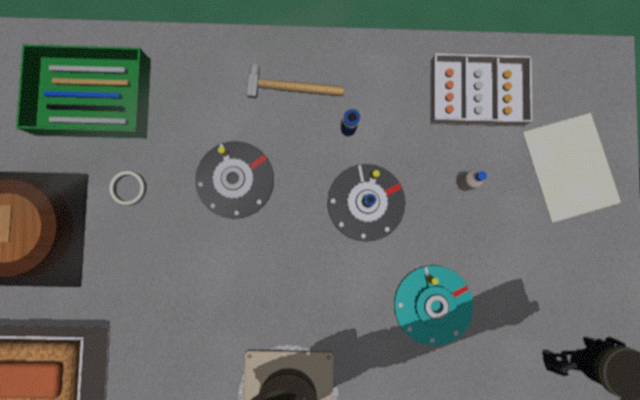

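View pics/scene0.png

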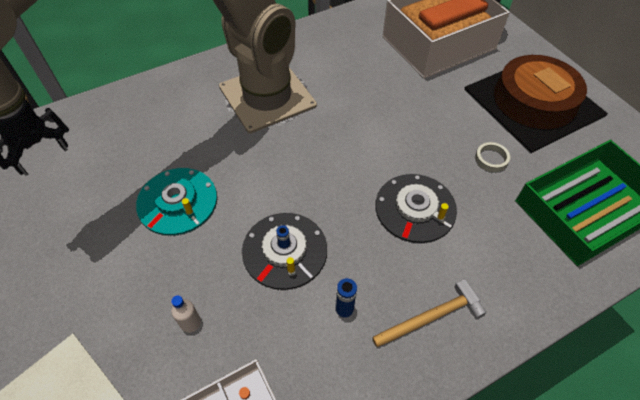

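Candidates for the post, in the top picture:
- (376,174): dark stand holding the short blue tube at (369,200). This one fits: yellow post, aluminium collar, small blue tube in the hub.
- (222,150): the empty dark stand, to be left alone.
- (434,281): the turquoise look-alike.

The blue tube at (350,121) stands free and is larger, so it is not the one meant. The white mark is at (361,173) and the red at (393,189). I'll confirm with a crop and measure.

```bash
cat > h.py <<'E'
import numpy as np,cv2
from workcell import imaging
def ray(c,px,z):
    k=imaging.calibration(c);R=np.array(k['R']);t=np.array(k['t'])
    d=R.T@np.linalg.inv(k['mtx'])@[*px,1];C=-R.T@t
    return C+d*(z-C[2])/d[2]
def proj(c,X):
    k=imaging.calibration(c);p=k['mtx']@(k['R']@np.array(X)+k['t']);return p[:2]/p[2]
def tri(pa,pb):
    A=[]
    for c,p in (('top',pa),('scene',pb)):
        k=imaging.calibration(c);P=k['mtx']@np.c_[k['R'],k['t']];A+= [p[0]*P[2]-P[0],p[1]*P[2]-P[1]]
    X=np.linalg.svd(np.array(A))[2][-1];return X[:3]/X[3]
def blob(im,box,kind):
    x0,y0,x1,y1=box;h=cv2.cvtColor(im[y0:y1,x0:x1],cv2.COLOR_BGR2HSV)
    H,S,V=h[...,0],h[...,1],h[...,2]
    m={'y':(H>18)&(H<36)&(S>120)&(V>60),'r':((H<8)|(H>172))&(S>130)&(V>60)}[kind]
    n,l,st,ce=cv2.connectedComponentsWithStats(m.astype(np.uint8))
    i=1+np.argmax(st[1:,4]);return ce[i]+[x0,y0],st[i]
E
python3 - <<'E'
from h import *
T=cv2.imread('pics/top0.png');S=cv2.imread('pics/scene0.png')
for n,im,b,c in(('top',T,(330,160,405,240),'top'),('scene',S,(240,205,330,290),'scene')):
    for k,z in(('y',.06),('r',.012)):
        p,s=blob(im,b,k);print(n,k,p,s,ray(c,p,z))
# stand centre: dark flange contour fit in top
def flange(im,c,cx,cy,r):
    k=imaging.calibration(c)
    # rectify to z=.012 plane, 1 px = 1 mm
    o=ray(c,(cx,cy),.012);w=300
    g=np.array([[o[0]+(150-i)/1000,o[1]+(150-j)/1000,.012] for i in range(w) for j in range(w)])
    P=np.array(k['mtx'])@(np.array(k['R'])@g.T+np.array(k['t'])[:,None]);P=(P[:2]/P[2]).reshape(2,w,w).astype(np.float32)
    return cv2.remap(im,P[0],P[1],cv2.INTER_CUBIC),o
a=[]
for n,im,cx,cy in(('top',T,367,202),('scene',S,285,250)):
    R_,o=flange(im,n,cx,cy,0)
    g=cv2.GaussianBlur(cv2.cvtColor(R_,cv2.COLOR_BGR2GRAY),(0,0),2)
    ci=cv2.HoughCircles(g,cv2.HOUGH_GRADIENT,1.5,200,param1=60,param2=20,minRadius=98,maxRadius=112)
    print(n,o,ci)
    if ci is not None:
        x,y,r=ci[0][0];print('centre',o[0]+(150-y)/1000,o[1]+(150-x)/1000,r)
        cv2.circle(R_,(int(x),int(y)),70,(0,255,0),1);cv2.circle(R_,(int(x),int(y)),105,(255,0,255),1)
    a.append(cv2.resize(R_,(400,400)))
cv2.imwrite('pics/crop.png',np.hstack(a))
E
```

```text
top y [375.10909091 173.72727273] [41 10  9  8 55] [ 0.57654382 -0.21281681  0.06      ]
top r [392.86666667 188.97777778] [55 24 16 11 90] [ 0.54375878 -0.26771658  0.012     ]
scene y [290.22115385 264.73076923] [ 47  52   8  16 104] [ 0.57935135 -0.21120867  0.06      ]
scene r [264.51937984 272.35658915] [ 17  59  16  18 129] [ 0.54509866 -0.26469279  0.012     ]
top [ 0.50708503 -0.19854403  0.012     ] [[[147.75 149.25 103.7 ]]]
centre 0.507835031861306 -0.19629403313352145 103.7
scene [ 0.51515236 -0.19511501  0.012     ] [[[149.25 155.25 104.45]]]
centre 0.5099023551017193 -0.1943650068366294 104.45
```

View pics/crop.png

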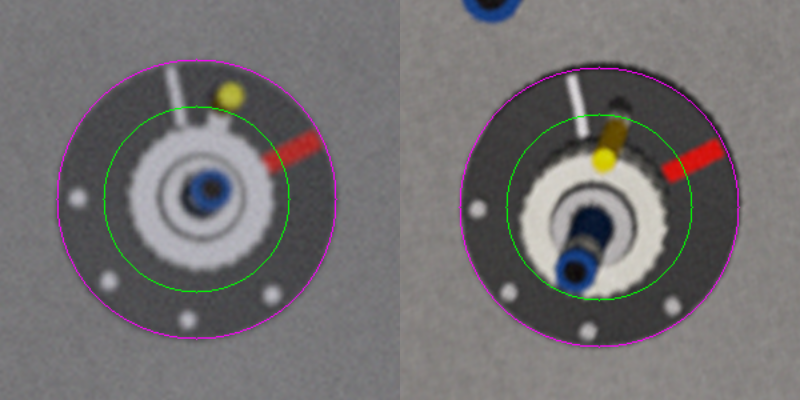

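The crop confirms it. In the left panel (top view) the tube sits in the aluminium collar, with the post at (231,96), red at (295,150) and white at (175,95). Stand centre is about (0.509,-0.195), the post at about -0.22 rad and red at about -1.11 rad. I'll travel above it first.

```bash
python3 -m inch '[[[0.03,-0.016,0,0,0,0.04,-1],[0.07,-0.036,0,0,0,0.09,-1],[0.11,-0.057,0,0,0,0.14,-1],[0.15,-0.077,0,0,0,0.19,-1],[0.19,-0.098,0,0,0,0.24,-1],[0.23,-0.118,0,0,0,0.3,-1],[0.27,-0.139,0,0,0,0.35,-1],[0.31,-0.16,0,0,0,0.4,-1],[0.35,-0.18,0,0,0,0.46,-1],[0.38,-0.195,0,0,0,0.53,-1]]]' 40
```

```text
clock: 1.5
position: [0.4932, -0.294, 0.2486]
ee_rot: [0.994, -0.113, 0.0, -0.0]
ft_force: [-0.0, -0.9, 0.7]
grip_width: 1.001
grasp_force: 0.0
```

Run:
```python
from h import *
from workcell import sensors
from scipy.spatial.transform import Rotation as Ro
o=sensors.get_obs();im=imaging.camera('wrist');k=imaging.calibration('wrist')
cv2.imwrite('pics/w1.png',im)
M=np.array(k['tool_from_camera']);R=Ro.from_quat(o['ee_rot']).as_matrix();p=np.array(o['position'])
print(p,o['ee_rot'],o['joint_pos'])
C=p+R@M[:3,3]
def wray(px,z):
    d=R@M[:3,:3]@np.linalg.inv(k['mtx'])@[*px,1];return C+d*(z-C[2])/d[2]
print('cam',C)
for kk,z in(('y',.08),('y',.06),('r',.012)):
    try:
        px,s=blob(im,(0,0,640,400),kk);print(kk,px,s,wray(px,z))
    except Exception as e:print(e)
```

```text
[ 0.49315703 -0.29398374  0.24855522] [ 9.93594573e-01 -1.13002784e-01  4.02268378e-04 -1.85151620e-04] [ 0.70319441  0.23574386 -0.28782948  1.58849852  0.06776715  1.32659846
 -1.3907405 ]
cam [ 0.56385145 -0.31005602  0.37487532]
y [225.77511962 115.01674641] [213 106  29  20 418] [ 0.57871479 -0.21572109  0.08      ]
y [225.77511962 115.01674641] [213 106  29  20 418] [ 0.5797229 -0.2093228  0.06     ]
r [292.65245203 131.18976546] [275 115  36  33 469] [ 0.54712584 -0.26456084  0.012     ]
```

View pics/w1.png

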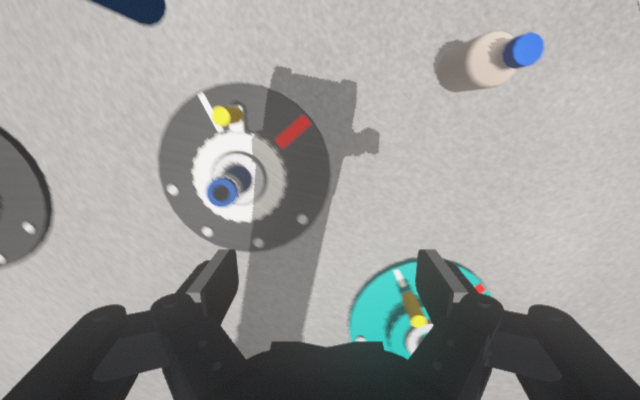

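The wrist view shows the post top at (221,115), red at (293,131) and the tube at (222,191). The post is at about (0.578,-0.211), which agrees with the other cameras. Next I move over it and descend with the fingers straddling it tangentially.

```bash
python3 -m inch '[[[0.02,-0.03,0,0,0,0,-1],[0.045,-0.068,0.02,0,0,0,-1],[0.066,-0.102,0.05,0,0,0,-1],[0.066,-0.102,0.085,0,0,0,-1],[0.066,-0.102,0.12,0,0,0,-1],[0.066,-0.102,0.15,0,0,0,-1],[0.066,-0.102,0.17,0,0,0,-1],[0.066,-0.102,0.183,0,0,0,-1],[0.066,-0.102,0.186,0,0,0,-1],[0.066,-0.102,0.186,0,0,0,-1]]]' 40
```

```text
clock: 2.55
position: [0.5787, -0.2123, 0.0627]
ee_rot: [0.994, -0.113, 0.0, 0.0]
ft_force: [0.0, 0.1, 0.3]
grip_width: 1.002
grasp_force: 0.0
```

```bash
python3 -m inch '[[[0,0,0,0,0,0,0],[0,0,0,0,0,0,0.5],[0,0,0,0,0,0,1],[0,0,0,0,0,0,1],[0,0,0,0,0,0,1],[0,0,0,0,0,0,1],[0,0,0,0,0,0,1],[0,0,0,0,0,0,1],[0,0,0,0,0,0,1],[0,0,0,0,0,0,1]]]' 30
python3 - <<'E'
from h import *
from workcell import sensors
o=sensors.get_obs();print(o['grip_width']*85,o['torque'])
cs=[imaging.camera('scene')];cv2.imwrite('pics/s2.png',cv2.resize(cs[0][190:310,220:360],(700,600)))
E
```

```text
clock: 3.55
position: [0.5786, -0.2121, 0.0627]
ee_rot: [0.994, -0.113, 0.0, 0.0]
ft_force: [-1.8, -0.2, 5.8]
grip_width: 0.201
grasp_force: 29.5
17.051564092183163 [0.06366208 0.28536522 0.02519791]
```

View pics/s2.png

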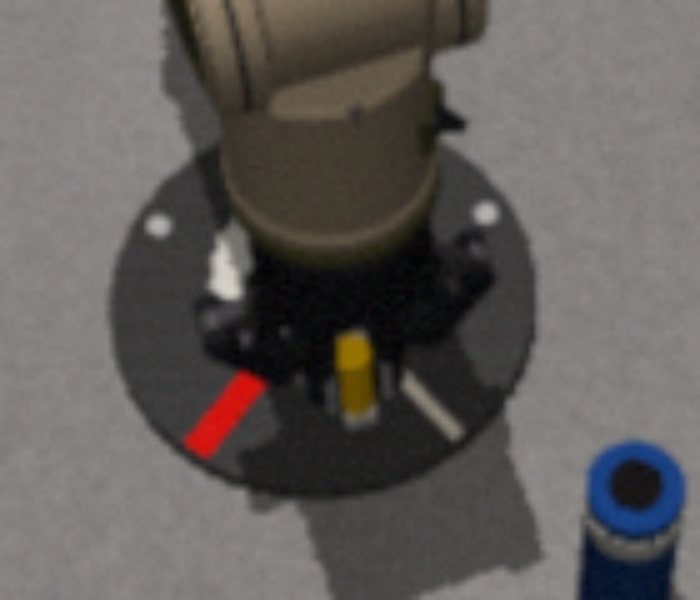

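The post is gripped with the pads either side, and the red bar is visible at (230,410) in the crop. I'll now turn about 0.86 rad along the arc.

```bash
python3 -m inch '[[[-0.0003,0.007,0,0,0,0.1,1],[-0.0014,0.0139,0,0,0,0.2,1],[-0.0031,0.0207,0,0,0,0.3,1],[-0.0055,0.0273,0,0,0,0.4,1],[-0.0086,0.0336,0,0,0,0.5,1],[-0.0122,0.0395,0,0,0,0.6,1],[-0.0165,0.0451,0,0,0,0.7,1],[-0.0212,0.0502,0,0,0,0.8,1],[-0.0243,0.0531,0,0,0,0.86,1],[-0.0243,0.0531,0,0,0,0.86,1]]]'
python3 - <<'E'
from h import *
from workcell import sensors
im=imaging.camera('scene');cv2.imwrite('pics/s3.png',cv2.resize(im[190:310,220:360],(700,600)))
print(sensors.get_obs()['joint_pos'])
E
```

```text
clock: 4.6
position: [0.5424, -0.2591, 0.0626]
ee_rot: [0.856, -0.518, 0.0, 0.0]
ft_force: [-3.1, -0.9, 6.5]
grip_width: 0.2
grasp_force: 29.8
[ 0.48691558  0.45155322 -0.14599698  1.71218894  0.07748245  0.98328509
 -2.34492048]
```

View pics/s3.png

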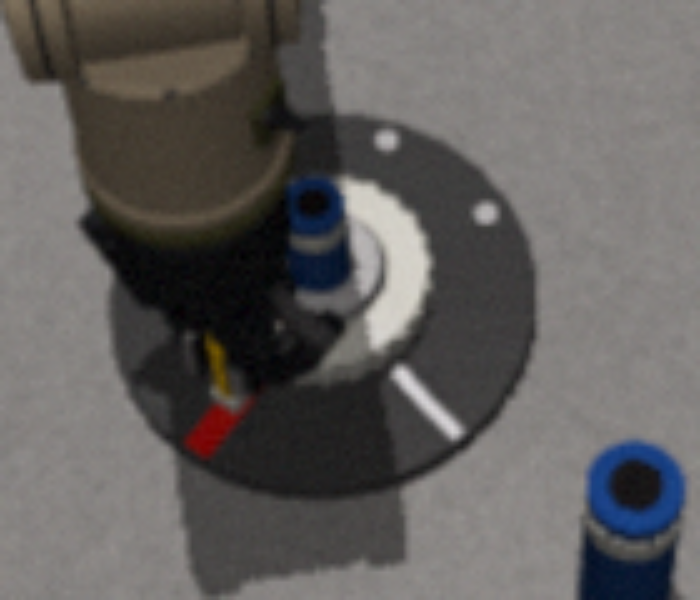

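The post is over the red mark at (220,400) and the tube stands at (320,240). Now I release and retreat straight up.

```bash
python3 -m inch '[[[0,0,0,0,0,0,0],[0,0,0,0,0,0,-0.3],[0,0,0,0,0,0,-0.3],[0,0,0,0,0,0,-0.3],[0,0,-0.01,0,0,0,-0.3],[0,0,-0.04,0,0,0,-0.3],[0,0,-0.08,0,0,0,-0.3],[0,0,-0.12,0,0,0,-0.3],[0,0,-0.16,0,0,0,-0.3],[0,0,-0.18,0,0,0,-0.3]]]'; python3 -m inch '[[[-0.04,0.02,0,0,0,0,-0.3],[-0.08,0.05,0,0,0,0,-0.3],[-0.1,0.09,0,0,0,0,-0.3],[-0.1,0.13,0,0,0,0,-0.3],[-0.1,0.17,0,0,0,0,-0.3],[-0.1,0.17,0,0,0,0,-0.3]]]'
python3 - <<'E'
from h import *
c=np.array([.509,-.195])
for n,b in(('top',(325,160,410,245)),('scene',(235,200,335,295))):
    im=imaging.camera(n)
    for k,z in(('y',.065),('r',.012)):
        try:
            p,s=blob(im,b,k);X=ray(n,p,z);print(n,k,p,s[4],X,'ang',np.arctan2(X[1]-c[1],X[0]-c[0]))
        except Exception as e:print(n,k,e)
    x0,y0,x1,y1=b;cv2.imwrite(f'pics/{n}4.png',cv2.resize(im[y0:y1,x0:x1],(400,400)))
cv2.imwrite('pics/f4.png',np.hstack([cv2.imread('pics/top4.png'),cv2.imread('pics/scene4.png')]))
E
```

```text
clock: 5.65
position: [0.5439, -0.2587, 0.2473]
ee_rot: [0.856, -0.517, 0.003, -0.0]
ft_force: [0.6, 0.1, -1.2]
grip_width: 0.652
grasp_force: 0.0
clock: 6.25
position: [0.342, -0.2516, 0.2434]
ee_rot: [0.855, -0.519, 0.001, 0.0]
ft_force: [0.4, 1.0, 1.1]
grip_width: 0.646
grasp_force: 0.0
top y [392.90384615 187.78846154] 52 [ 0.54043773 -0.25836657  0.065     ] ang -1.110253591383546
top r [398.6875 186.4375] 16 [ 0.55099193 -0.28335794  0.012     ] ang -1.12714571397992
scene y [265.13207547 260.75471698] 106 [ 0.54491662 -0.25770832  0.065     ] ang -1.050649481479513
scene r [262.79746835 275.07594937] 79 [ 0.54950727 -0.27129524  0.012     ] ang -1.0827136168637022
```

View pics/f4.png

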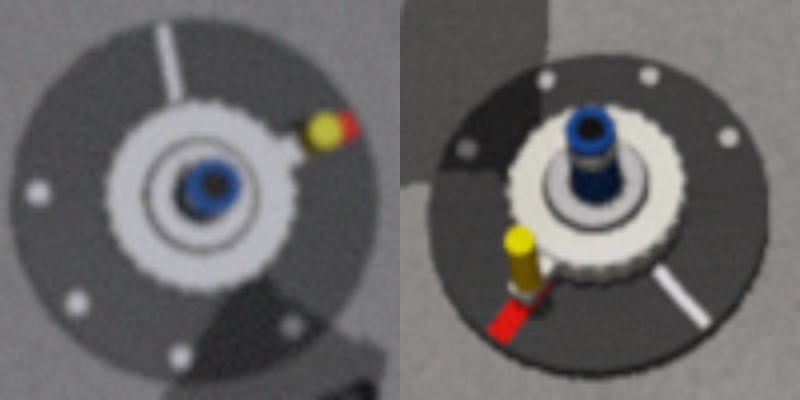

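The post at (325,131) sits on the red bar to within about 3 mm. The tube is upright and seated, and the arm is clear.

```bash
python3 -c "
from workcell import order
print(order.hand_in())"
```

```text
the job is handed in; nothing more can be done
None
```

The collar on the tube's stand is turned clockwise so its post stands over the red mark (within about 3 mm by the cameras), the tube is upright in its seat, the arm never went near the empty stand, and the job was handed in at about 6.4 s; the hand-in gave no verdict.

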